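# Put four mixed-up dye bottles back on their own stirrers

### The arm

A 6-joint arm with a two-finger parallel gripper is mounted at the origin on the work surface. World frame = base frame: x ahead of the robot, y to its left, z up, the work surface at z = 0. Lengths are in m, angles in rad, forces in N, time in s.
With the tool pointing down it reaches from about 0.3 to 0.775 m from the base axis. Payload 14.6 kg.
Tool frame: the origin (TCP) lies at the very end of the fingers, on their centre line; the grasp point (between the pads) lies 19 mm behind it; y points along the fingers, x is the direction in which the jaws open and shut, and the axes are right-handed (so a half turn about y gives the same grasp; the last joint's range is limited). The gripper opens to 94 mm and grips with 3 to 60 N. Pads are 16 mm wide; open, the fingers measure 119 mm over their backs; the gripper's body (75 mm by 177 mm) begins 78 mm behind the grasp point.
Start: joints at [1.181, 0.3, 1.521, -0, 1.321, -0.067], TCP at [0.174, 0.522, 0.205] pointing down, gripper open.
Joint ranges: [-3.03, 3.03], [-0.79, 2.21], [0.23, 2.52], [-1.04, 4.18], [0, 3.07], [-2.55, 2.55]. Speed limits (rad/s): [2.22, 2.22, 2.57, 3.14, 3.14, 3.14].

### API

Orientations are given as [roll, pitch, yaw] about the fixed x, y, z axes, in that order (R = Rz(yaw) Ry(pitch) Rx(roll)).
In Python, from station import * gives the robot as it stands.
- The arm moves only by the tool send_rows, never from a script. Its argument "series" is text: rows parted by semicolons, each of 7 numbers parted by spaces: the turn, a rotation vector about the tool's x, y, z in units of 5 degrees (1.0 is 5 degrees), then the shift along the tool's x, y, z in cm, then the opening, from -1 (shut) to 1 (fully open). A call has exactly 10 rows; each row is the pose to reach, as a shift and turn from the pose commanded when the call began, along the tool's axes at that moment; what a row does not reach only later rows make up. A row lasts 1/12 s, in which the tool goes at most 41.7 mm and 7.16 degrees, less where a joint would pass 70% of its speed; a pose out of reach is approached as far as the arm can. A call with a gripper value outside its range is refused whole. The fingers move at their own pace and stop on an object; "newtons" is the grip in N (left out, the last holds). Time passes only in rows, so rows that repeat a pose let the fingers close, or fill a call up. It gives the time, the measured TCP pose, the force and the opening at its end, in the units of the state.
- get_obs(): the state, without advancing time (a new reading comes with each control period).
- camera(name): name is "side" or "top" or "wrist"; returns the picture (480x640x3 uint8, red, green, blue); there is no depth.
- camera_info(name): a dict with "K" (3x3 intrinsics, pixels), "R" (3x3) and "t" (3): a world point X has camera coordinates R X + t; the wrist camera has in their place "mount" (4x4, takes a point from camera to tool coordinates, whose origin is the TCP and whose axes are the tool frame's). Camera axes: x right, y down, z forward; pixel columns grow to the right and rows downward; lengths in m; the calibration is good to about 2 mm. A picture is of the moment at which its call begins: read the wrist's pose just before it. camera_info takes no time and is no camera call.
- hand_in(): hands the job in, once; it reports no verdict.
The state is a dict: "time_s": time; "qpos": joint angles; "joint_vel": joint speeds; "tau": joint torques, N m; "ee_pos": TCP position; "eef_rot": TCP orientation; "force": force on the tool from outside, world axes, zero at the start; "moment": the same for the moment, N m; "grip_width": finger opening in m.
Only numpy, scipy, OpenCV 4.12 (cv2) and the standard library are available. Lean on these libraries where they do the work, as an engineer would, in place of code of your own. Each camera call takes 0.05 s, during which the arm holds its last target. There are 200 camera calls.

### The job

The four dye bottles were put back on the wrong magnetic stirrers: move each one to the stirrer whose round pad has the bottle's colour and stand it in the middle of the pad, so that its stir bar couples. When you need a free spot, park a bottle in the middle of the empty white drip tray, never on the bare bench. Keep the bottles upright, set them down gently without dropping them, and do not disturb the glass beaker.

Things in the scene. Friction and masses are not known exactly. Their poses are not given: they have to be found in the camera images.
- dye_red: red dye bottle, filled and closed: squat round bottle with a red body 52 mm across, sloping shoulder from 48 to 61 mm, and a round screw cap of a paler red, 40 mm across, from 68 to 96 mm (its top). About 160 g. Origin: centre of its underside, z up. At the start it stands upright on a stirrer of another colour. It can be gripped by the cap from above, fingers in any direction.
- dye_yellow: yellow dye bottle, filled and closed: squat round bottle with a yellow body 52 mm across, sloping shoulder from 48 to 61 mm, and a round screw cap of a paler yellow, 40 mm across, from 68 to 96 mm (its top). About 160 g. Origin: centre of its underside, z up. At the start it stands upright on a stirrer of another colour. It can be gripped by the cap from above, fingers in any direction.
- dye_blue: blue dye bottle, filled and closed: squat round bottle with a blue body 52 mm across, sloping shoulder from 48 to 61 mm, and a round screw cap of a paler blue, 40 mm across, from 68 to 96 mm (its top). About 160 g. Origin: centre of its underside, z up. At the start it stands upright on a stirrer of another colour. It can be gripped by the cap from above, fingers in any direction.
- dye_green: green dye bottle, filled and closed: squat round bottle with a green body 52 mm across, sloping shoulder from 48 to 61 mm, and a round screw cap of a paler green, 40 mm across, from 68 to 96 mm (its top). About 160 g. Origin: centre of its underside, z up. At the start it stands upright on a stirrer of another colour. It can be gripped by the cap from above, fingers in any direction.
- stirrer_red: red dye's magnetic stirrer: low white box, 140 mm (x) by 108 mm (y), top at 30 mm, fixed to the bench, with a round flat red pad 94 mm across whose surface is 34 mm above the bench. Origin: on the bench straight below the pad's centre, z up; -x points to the front with the black control strip and a small knob (40 mm high). The box reaches from x = -86 to +54 mm.
- stirrer_yellow: yellow dye's magnetic stirrer: low white box, 140 mm (x) by 108 mm (y), top at 30 mm, fixed to the bench, with a round flat yellow pad 94 mm across whose surface is 34 mm above the bench. Origin: on the bench straight below the pad's centre, z up; -x points to the front with the black control strip and a small knob (40 mm high). The box reaches from x = -86 to +54 mm.
- stirrer_blue: blue dye's magnetic stirrer: low white box, 140 mm (x) by 108 mm (y), top at 30 mm, fixed to the bench, with a round flat blue pad 94 mm across whose surface is 34 mm above the bench. Origin: on the bench straight below the pad's centre, z up; -x points to the front with the black control strip and a small knob (40 mm high). The box reaches from x = -86 to +54 mm.
- stirrer_green: green dye's magnetic stirrer: low white box, 140 mm (x) by 108 mm (y), top at 30 mm, fixed to the bench, with a round flat green pad 94 mm across whose surface is 34 mm above the bench. Origin: on the bench straight below the pad's centre, z up; -x points to the front with the black control strip and a small knob (40 mm high). The box reaches from x = -86 to +54 mm.
- drip_tray: empty white square drip tray, fixed to the bench: 126 mm square, floor 8 mm above the bench, rim 4 mm thick and 16 mm high (118 mm square inside). Origin: on the bench below its centre, z up, axes along its sides.
- beaker: empty clear glass beaker, 52 mm across, 65 mm high, about 60 g, standing on the bench among the stirrers; not to be disturbed. Origin: centre of its underside.
Things that resemble listed ones, but are neither listed nor needed, are in the scene too. Of the things like the dye_green, leave any that is black; of the rest the smaller one is meant.

How it is judged:
By the outcome, as a careful person would: the job done as asked, in the order asked, and still so for the second after the job is handed in, with the robot touching nothing.
It also fails if it takes over 128 s, if anything falls off the work surface, if the arm or the gripper's body presses on something with over 40 N, if the wrist force passes 120 N, or if a joint passes its speed limit or range.

## Working session

There is one attempt and no reset: what is moved stays moved. The work goes in short steps, Python scripts to look and compute and a tool call to move; the robot and the scene stay as the last step left them, time stands still between calls to the robot, and variables do not carry over. Pictures are saved under pics/ and viewed, on a budget of 14 in all, crops included, one or two more only if the job needs it, and the job is handed in when it is done.

Besides the shell and the picture viewer there is one more tool, called after ">>>" by a JSON object that holds its "name" and its "arguments", one argument or row to a line. send_rows: Moves the arm, as the interface text tells. Its arguments: {"type":"object","properties":{"series":{"type":"string"},"newtons":{"type":"number"}},"required":["series"]}

```bash
ls; mkdir -p pics
python3 - <<'E'
from station import *
import cv2
for n in("top","side"):
    cv2.imwrite(f"pics/{n}0.png",camera(n)[:,:,::-1]); i=camera_info(n); print(n,i)
print(camera_info("wrist")); print(get_obs())
E
```

```text
pics
top {'K': array([[579.69577387,   0.        , 313.6638935 ],
       [  0.        , 579.69577387, 236.64396362],
       [  0.        ,   0.        ,   1.        ]]), 'R': array([[ 0.01563902, -0.99986712, -0.00460063],
       [-0.98378867, -0.01456511, -0.1787392 ],
       [ 0.17864844,  0.00732135, -0.98388573]]), 't': array([0.07142306, 0.49548252, 1.30178055])}
side {'K': array([[534.63011409,   0.        , 324.74948602],
       [  0.        , 534.63011409, 233.95462997],
       [  0.        ,   0.        ,   1.        ]]), 'R': array([[ 0.73920588, -0.67344694,  0.00662411],
       [-0.33198028, -0.37291903, -0.86644128],
       [ 0.58597249,  0.63827942, -0.49923505]]), 't': array([-0.32658637,  0.25372214,  1.08373019])}
{'K': array([[358.04967724,   0.        , 323.94685444],
       [  0.        , 358.04967724, 233.28352237],
       [  0.        ,   0.        ,   1.        ]]), 'mount': array([[ 9.99999802e-01,  3.04555116e-04,  5.51280947e-04,
         1.23406764e-04],
       [-4.50853134e-04, -2.65025369e-01,  9.64241334e-01,
        -1.78780311e-01],
       [ 4.39768068e-04, -9.64241392e-01, -2.65025179e-01,
         7.59036889e-02],
       [ 0.00000000e+00,  0.00000000e+00,  0.00000000e+00,
         1.00000000e+00]])}
{'time_s': 0.1, 'qpos': array([ 1.18136345e+00,  3.00393140e-01,  1.52148516e+00,  4.10588302e-06,
        1.32069141e+00, -6.65927326e-02]), 'joint_vel': array([-4.27164517e-05, -8.42162103e-04, -2.34292972e-03, -4.53060254e-04,
       -1.67499227e-03, -6.92195785e-04]), 'tau': array([ 3.19878920e-03, -5.32638645e+01, -3.53284800e+01,  7.10254116e-02,
        2.33854365e-02,  4.10021457e-06]), 'ee_pos': array([0.17440826, 0.52138346, 0.20496967]), 'eef_rot': array([-1.57072734e+00,  9.74617158e-04,  1.24795520e+00]), 'force': array([0.31853136, 0.75163918, 0.38716764]), 'moment': array([-0.01676018, -0.01216804, -0.01290012]), 'grip_width': 0.09386227081069781}
```

View pics/top0.png

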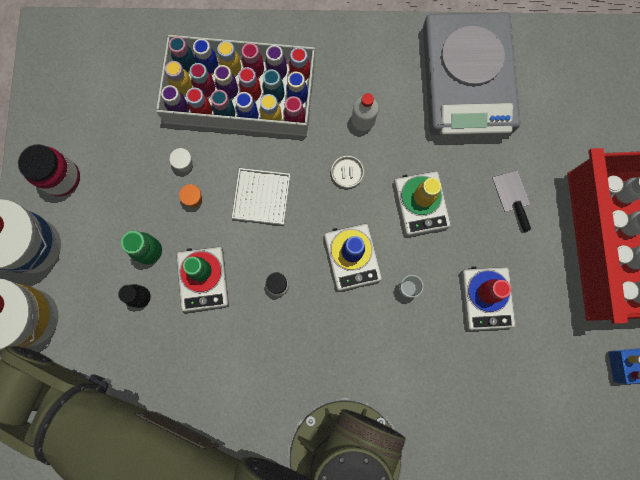

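View pics/side0.png

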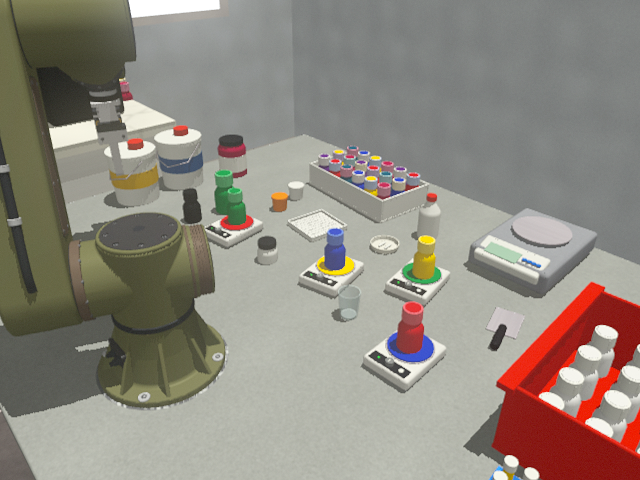

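Candidates for dye_green: the larger green bottle on the bench (141,248), the black one (134,296), and the small green one on the red pad (198,268). I take the small one. The tray is the white square at (260,197). I'll check both in a rectified crop.

```bash
cat > h.py <<'E'
import numpy as np, cv2
from station import *
def wpose():
    from scipy.spatial.transform import Rotation as Ro
    o=get_obs(); T=np.eye(4); T[:3,:3]=Ro.from_euler('xyz',o['eef_rot']).as_matrix(); T[:3,3]=o['ee_pos']; return T
def cam(n,T=None):
    i=camera_info(n)
    if n=='wrist':
        M=np.linalg.inv(T@i['mount']); return i['K'],M[:3,:3],M[:3,3]
    return i['K'],i['R'],i['t']
def ray(c,px,z):
    K,R,t=c; o=-R.T@t; d=R.T@np.linalg.inv(K)@np.array([px[0],px[1],1.]); return (o+d*(z-o[2])/d[2])
def proj(c,X):
    K,R,t=c; p=K@(R@np.asarray(X)+t); return p[:2]/p[2]
def ortho(im,c,z,x0,x1,y0,y1,s):
    # rows: x1 at top -> x0 ; cols: y1 left -> y0 ; s px per m
    K,R,t=c; A=np.array([[0,-1/s,x1],[-1/s,0,y1],[0,0,z],[0,0,1.]])
    return cv2.warpPerspective(im,K@np.c_[R,t]@A,(int((y1-y0)*s),int((x1-x0)*s)),flags=cv2.INTER_CUBIC|cv2.WARP_INVERSE_MAP)
E
python3 - <<'E'
from h import *
im=cv2.imread('pics/top0.png'); c=cam('top')
B=(.28,.74,-.38,.42); o=ortho(im,c,.034,*B,1000)
for y in np.arange(-.35,.45,.05):
    u=int((.42-y)*1000); cv2.line(o,(u,0),(u,8),(0,0,255)); cv2.putText(o,f'{y:.2f}',(u-14,20),0,.35,(0,0,0))
for x in np.arange(.3,.74,.05):
    v=int((.74-x)*1000); cv2.line(o,(0,v),(8,v),(0,0,255)); cv2.putText(o,f'{x:.2f}',(10,v),0,.35,(0,0,0))
cv2.imwrite('pics/o1.png',o)
hsv=cv2.cvtColor(cv2.imread('pics/top0.png'),cv2.COLOR_BGR2HSV)
E
```

```text
(no output)
```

View pics/o1.png

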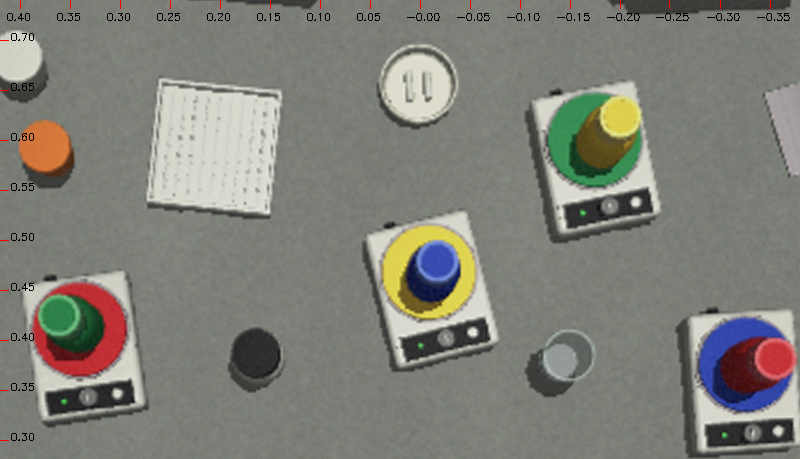

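Shows: small green bottle on the red pad (ortho 80,330), blue on yellow (428,272), yellow on green (595,140), red on blue (746,365); tray at (214,147), empty; beaker at (568,356). The big green and black ones lie outside at left, as expected.

Run:
```python
from h import *
from scipy.optimize import least_squares
im=cv2.imread('pics/top0.png'); c=cam('top'); s=cam('side')
O=lambda u,v:np.array([.74-v/1000,.42-u/1000,.034])
side=dict(green=(235,194),blue=(335,235),yellow=(427,242),red=(412,311))
for n,(u,v) in dict(green=(59,314),blue=(437,261),yellow=(621,117),red=(776,357)).items():
    p=ray(c,proj(c,O(u,v)),.130); print('cap',n,p.round(4),'side proj',proj(s,p).round(1),'seen',side[n])
cor=[(160,80),(281,92),(270,215),(148,204)]
q=np.array([ray(c,proj(c,O(*k)),.016) for k in cor]); print('tray',q.mean(0).round(4),[round(float(np.linalg.norm(q[i]-q[i-1])),4) for i in range(4)])
print('beaker base',ray(c,proj(c,O(568,356)),.065).round(3))
# pads
H=cv2.cvtColor(ortho(im,c,.034,.28,.74,-.38,.42,1000),cv2.COLOR_BGR2HSV)
for n,(u,v),hs in [('red',(80,330),(170,8)),('yellow',(428,272),(20,35)),('green',(595,140),(60,85)),('blue',(746,365),(105,130))]:
    h=H[...,0]; m=((h>=hs[0])&(h<=hs[1])) if hs[0]<hs[1] else ((h>=hs[0])|(h<=hs[1])); m&=(H[...,1]>110)&(H[...,2]>40)
    y,x=np.nonzero(m); r=np.hypot(x-u,y-v); k=r<54
    pts=np.c_[x[k],y[k]]; hull=cv2.convexHull(pts.astype(np.int32))[:,0].astype(float)
    f=least_squares(lambda p:np.hypot(*(hull-p[:2]).T)-p[2],[u,v,47],loss='soft_l1')
    print('pad',n,O(*f.x[:2]).round(4),'r',f.x[2].round(1),len(hull))
```

```text
cap green [0.4136 0.34   0.13  ] side proj [234.7 189.5] seen (235, 194)
cap blue [ 0.4628 -0.0108  0.13  ] side proj [334.6 230.4] seen (335, 235)
cap yellow [ 0.5965 -0.1816  0.13  ] side proj [426.1 238.6] seen (427, 242)
cap red [ 0.3737 -0.3254  0.13  ] side proj [412.8 305.8] seen (412, 311)
tray [0.5968 0.2071 0.016 ] [0.1263, 0.1232, 0.1252, 0.1241]
beaker base [ 0.381 -0.143  0.065]
pad red [0.4109 0.3409 0.034 ] r 46.8 41
pad yellow [ 0.468  -0.0082  0.034 ] r 46.7 37
pad green [ 0.6001 -0.174   0.034 ] r 46.0 33
pad blue [ 0.3758 -0.3253  0.034 ] r 46.4 37
```

Heights, sizes and the side view agree. First I move to hover over the green bottle and turn the tool to yaw 0, so tool x = world x, tool y = down and tool z = world y.

>>> {"name": "send_rows", "arguments": {
  "series": "0 1.43 0 -0.96 -0.15 -2.84 1; 0 2.86 0 -1.92 -0.3 -5.68 1; 0 4.29 0 -2.88 -0.45 -8.52 1; 0 5.72 0 -3.84 -0.6 -11.36 1; 0 7.15 0 -4.8 -0.75 -14.2 1; 0 8.58 0 -5.75 -0.9 -17.04 0.8; 0 10.01 0 -6.71 -1.05 -19.88 0.6; 0 11.44 0 -7.67 -1.2 -22.72 0.5; 0 12.87 0 -8.63 -1.35 -25.56 0.4; 0 14.3 0 -9.59 -1.5 -28.4 0.4",
  "newtons": 25
}}

```text
time_s: 0.93
ee_pos: [0.4143, 0.3394, 0.2203]
eef_rot: [-1.571, 0.0, -0.006]
force: [-0.2, 0.6, -0.6]
grip_width: 0.0668
```

Run:
```python
from h import *
T=wpose(); o=get_obs(); im=camera('wrist')[:,:,::-1].copy(); cv2.imwrite('pics/w1.png',im); np.save('pics/w1.npy',T)
print(o['ee_pos'],o['eef_rot'],o['grip_width'],o['qpos']); c=cam('wrist',T)
for p in [(.4136,.340,.130),(.4109,.3409,.034)]: print(proj(c,p))
```

```text
[0.41430956 0.33940698 0.22028971] [-1.57107105e+00  3.78217137e-04 -6.04762764e-03] 0.06678658818368202 [ 6.17956728e-01  2.56580575e-01  1.54127518e+00 -2.01387804e-06
  1.34420436e+00  6.24004757e-01]
[321.51730046 236.24408972]
[319.5143669  210.22924046]
```

View pics/w1.png

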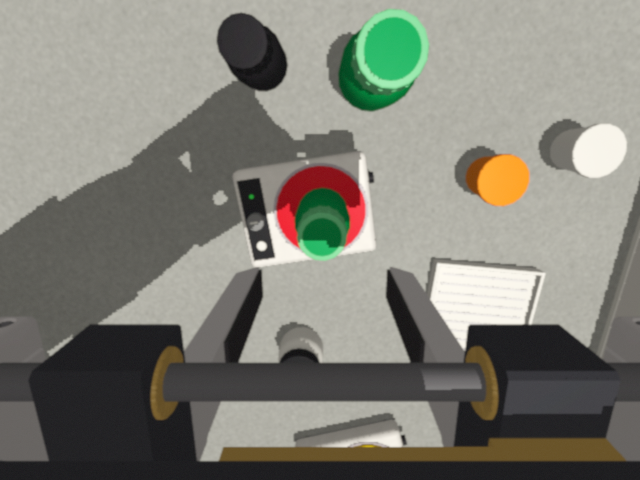

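Wrist view: cap at (322,236) and pad at about (321,211), both within about 2 mm of the prediction. I descend and grip.

>>> {"name": "send_rows", "arguments": {
  "series": "0 0 0 0 2 0.06 0.4; 0 0 0 0 4 0.06 0.4; 0 0 0 0 6 0.06 0.4; 0 0 0 0 8 0.06 0.4; 0 0 0 0 10 0.06 0.4; 0 0 0 0 11.2 0.06 0.4; 0 0 0 0 12 0.06 0.4; 0 0 0 0 12.2 0.06 0.4; 0 0 0 0 12.2 0.06 0.4; 0 0 0 0 12.2 0.06 0.4",
  "newtons": 25
}}

```text
time_s: 1.82
ee_pos: [0.4136, 0.3414, 0.0992]
eef_rot: [-1.57, -0.001, 0.0]
force: [0.3, -0.3, 0.4]
grip_width: 0.066
```

>>> {"name": "send_rows", "arguments": {
  "series": "0 0 0 0 0 0 0; 0 0 0 0 0 0 -0.3; 0 0 0 0 0 0 -0.5; 0 0 0 0 0 0 -0.5; 0 0 0 0 0 0 -0.5; 0 0 0 0 0 0 -0.5; 0 0 0 0 0 0 -0.5; 0 0 0 0 0 0 -0.5; 0 0 0 0 0 0 -0.5; 0 0 0 0 0 0 -0.5",
  "newtons": 25
}}

```text
time_s: 2.65
ee_pos: [0.4135, 0.3412, 0.0986]
eef_rot: [-1.571, -0.0, 0.0]
force: [-1.6, -0.6, 3.5]
grip_width: 0.0395
```

>>> {"name": "send_rows", "arguments": {
  "series": "0 0 0 0 -0.8 0 -0.5; 0 0 0 0 -2.4 0 -0.5; 0 0 0 0 -4.6 0 -0.5; 0 0 0 0 -7 0 -0.5; 0 0 0 0.8 -9.4 -0.6 -0.5; 0 0 0 2.4 -11.2 -1.8 -0.5; 0 0 0 4.6 -12 -3.4 -0.5; 0 0 0 7 -12.2 -5.1 -0.5; 0 0 0 9.4 -12.2 -6.8 -0.5; 0 0 0 11.8 -12.2 -8.6 -0.5"
}}

```text
time_s: 3.48
ee_pos: [0.5322, 0.2542, 0.2209]
eef_rot: [-1.571, -0.0, 0.0]
force: [0.4, 0.3, -2.0]
grip_width: 0.0395
```

>>> {"name": "send_rows", "arguments": {
  "series": "0 0 0 2.2 0 -1.6 -0.5; 0 0 0 4 0 -2.9 -0.5; 0 0 0 5.4 0.6 -3.9 -0.5; 0 0 0 6.2 2 -4.5 -0.5; 0 0 0 6.5 4 -4.7 -0.5; 0 0 0 6.5 6 -4.7 -0.5; 0 0 0 6.5 8 -4.7 -0.5; 0 0 0 6.5 9.8 -4.7 -0.5; 0 0 0 6.5 11 -4.7 -0.5; 0 0 0 6.5 11.6 -4.7 -0.5"
}}

```text
time_s: 4.32
ee_pos: [0.5953, 0.2081, 0.1021]
eef_rot: [-1.572, 0.003, 0.0]
force: [-0.7, 0.5, -1.4]
grip_width: 0.0397
```

>>> {"name": "send_rows", "arguments": {
  "series": "0 0 0 0.1 0.6 0 -0.5; 0 0 0 0.1 1.2 0 -0.5; 0 0 0 0.1 1.8 0 -0.5; 0 0 0 0.1 2.3 0 -0.5; 0 0 0 0.1 2.7 0 -0.5; 0 0 0 0.1 2.9 0 -0.5; 0 0 0 0.1 3 0 -0.5; 0 0 0 0.1 3.1 0 -0.5; 0 0 0 0.1 3.15 0 -0.5; 0 0 0 0.1 3.2 0 -0.5"
}}

```text
time_s: 5.15
ee_pos: [0.5975, 0.2082, 0.0727]
eef_rot: [-1.571, -0.0, 0.0]
force: [-1.2, 0.6, 4.7]
grip_width: 0.0391
```

Run:
```python
from h import *
for i in range(3): camera('top'); o=get_obs(); print(o['ee_pos'].round(4),o['force'].round(2))
```

```text
[0.5975 0.2082 0.0727] [-0.01 -0.7  -0.63]
[0.5975 0.2082 0.0727] [ 0.24  0.2  -1.2 ]
[0.5975 0.2082 0.0727] [-0.77 -0.12 -0.07]
```

Supported by the tray. I release, rise and go to the red bottle.

>>> {"name": "send_rows", "arguments": {
  "series": "0 0 0 0 0.05 0 -0.1; 0 0 0 0 0.05 0 0.2; 0 0 0 0 0.05 0 0.4; 0 0 0 0 0.05 0 0.4; 0 0 0 0 -0.5 0 0.4; 0 0 0 0 -2.5 0 0.4; 0 0 0 0 -5.5 0 0.4; 0 0 0 0 -8.5 0 0.4; 0 0 0 0 -12 0 0.4; 0 0 0 0 -14.8 0 0.4"
}}

```text
time_s: 6.13
ee_pos: [0.5975, 0.2082, 0.2236]
eef_rot: [-1.57, -0.002, 0.0]
force: [0.0, 0.7, 0.5]
grip_width: 0.066
```

>>> {"name": "send_rows", "arguments": {
  "series": "0 0 0 -1 0 -2.4 0.4; 0 0 0 -2.4 0 -5.7 0.4; 0 0 0 -3.8 0 -9 0.4; 0 0 0 -5.2 0 -12.4 0.4; 0 0 0 -6.6 0 -15.8 0.4; 0 0 0 -8 0 -19.1 0.4; 0 0 0 -9.4 0 -22.4 0.4; 0 0 0 -10.8 0 -25.8 0.4; 0 0 0 -12.2 0 -29.2 0.4; 0 0 0 -13.6 0 -32.4 0.4"
}}

```text
time_s: 6.97
ee_pos: [0.4605, -0.1174, 0.2211]
eef_rot: [-1.571, -0.001, 0.0]
force: [0.3, 0.2, -0.2]
grip_width: 0.0659
```

>>> {"name": "send_rows", "arguments": {
  "series": "0 0 0 -1.4 0 -3.4 0.4; 0 0 0 -2.8 0 -6.8 0.4; 0 0 0 -4.2 0 -10.2 0.4; 0 0 0 -5.6 0 -13.5 0.4; 0 0 0 -7 0 -16.8 0.4; 0 0 0 -8 0 -19.2 0.4; 0 0 0 -8.6 0 -20.6 0.4; 0 0 0 -8.8 0 -20.9 0.4; 0 0 0 -8.8 0 -20.9 0.4; 0 0 0 -8.8 0 -20.9 0.4"
}}

```text
time_s: 7.8
ee_pos: [0.3737, -0.3243, 0.2206]
eef_rot: [-1.571, -0.0, 0.0]
force: [0.2, 0.3, 0.4]
grip_width: 0.0659
```

Run:
```python
from h import *
T=wpose(); o=get_obs(); im=camera('wrist')[:,:,::-1].copy()
print(o['ee_pos'],o['eef_rot'],o['grip_width'],o['qpos']); c=cam('wrist',T)
for p in [(.3737,-.3254,.130),(.3758,-.3253,.034)]: print(proj(c,p))
t=camera('top')[:,:,::-1]
a=im[100:340,160:480]; b=cv2.resize(t[140:260,210:370],(320,240),interpolation=2)
cv2.imwrite('pics/w2.png',np.hstack([cv2.resize(a,(400,300)),cv2.resize(b,(400,300))]))
```

```text
[ 0.37367653 -0.32427723  0.22064845] [-1.57077360e+00 -2.14530818e-04  1.90961474e-04] 0.06588318041676644 [-7.88873501e-01  1.63919435e-01  1.65236652e+00  1.73471651e-04
  1.32517169e+00 -7.89106635e-01]
[322.39778164 238.22643446]
[324.74059855 212.5420361 ]
```

View pics/w2.png

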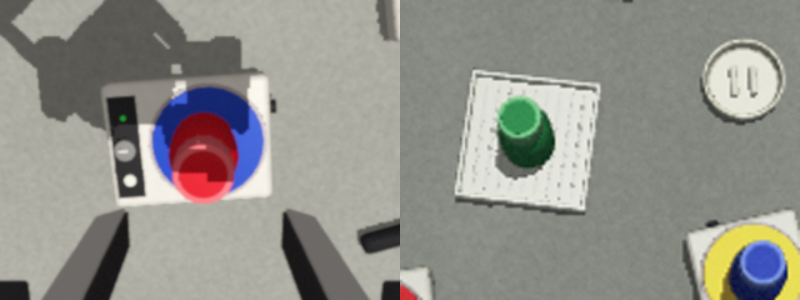

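Green stands upright centred in the tray; the red cap is where predicted. I descend, grip and lift.

>>> {"name": "send_rows", "arguments": {
  "series": "0 0 0 0 2 -0.1 0.4; 0 0 0 0 4 -0.1 0.4; 0 0 0 0 6 -0.1 0.4; 0 0 0 0 8 -0.1 0.4; 0 0 0 0 10 -0.1 0.4; 0 0 0 0 11.2 -0.1 0.4; 0 0 0 0 12 -0.1 0.4; 0 0 0 0 12.2 -0.1 0.4; 0 0 0 0 12.2 -0.1 0.3; 0 0 0 0 12.2 -0.1 0"
}}

```text
time_s: 8.73
ee_pos: [0.3739, -0.3259, 0.0992]
eef_rot: [-1.572, -0.001, 0.0]
force: [1.0, -0.4, 0.6]
grip_width: 0.0575
```

>>> {"name": "send_rows", "arguments": {
  "series": "0 0 0 0 0 0 -0.3; 0 0 0 0 0 0 -0.5; 0 0 0 0 0 0 -0.5; 0 0 0 0 0 0 -0.5; 0 0 0 0 0 0 -0.5; 0 0 0 0 -0.5 0 -0.5; 0 0 0 0 -1.6 0 -0.5; 0 0 0 0 -3.4 0 -0.5; 0 0 0 0 -5.4 0 -0.5; 0 0 0 0 -7.4 0 -0.5"
}}

```text
time_s: 9.57
ee_pos: [0.3733, -0.3257, 0.1739]
eef_rot: [-1.571, 0.0, 0.0]
force: [-0.6, 0.0, -1.1]
grip_width: 0.0397
```

>>> {"name": "send_rows", "arguments": {
  "series": "0 0 0 0 -2 0.5 -0.5; 0 0 0 0 -3.6 2 -0.5; 0 0 0 0.2 -4.6 4.6 -0.5; 0 0 0 0.4 -4.8 8 -0.5; 0 0 0 0.6 -4.8 11.6 -0.5; 0 0 0 0.8 -4.8 15.2 -0.5; 0 0 0 1 -4.8 18.8 -0.5; 0 0 0 1.2 -4.8 22.4 -0.5; 0 0 0 1.4 -4.8 26 -0.5; 0 0 0 1.6 -4.8 29.6 -0.5"
}}

```text
time_s: 10.4
ee_pos: [0.389, -0.0282, 0.2214]
eef_rot: [-1.571, -0.001, -0.0]
force: [0.9, 1.0, -1.6]
grip_width: 0.0396
```

>>> {"name": "send_rows", "arguments": {
  "series": "0 0 0 0.2 0 3.6 -0.5; 0 0 0 0.5 0 7.2 -0.5; 0 0 0 0.8 0 10.8 -0.5; 0 0 0 1.1 0 14.4 -0.5; 0 0 0 1.3 0 18 -0.5; 0 0 0 1.5 0 21.6 -0.5; 0 0 0 1.7 0 25.2 -0.5; 0 0 0 1.9 0 28.8 -0.5; 0 0 0 2.1 0 32.2 -0.5; 0 0 0 2.2 0 34.6 -0.5"
}}

```text
time_s: 11.23
ee_pos: [0.4109, 0.3187, 0.2211]
eef_rot: [-1.57, -0.0, 0.001]
force: [-0.3, -0.2, -1.1]
grip_width: 0.0397
```

>>> {"name": "send_rows", "arguments": {
  "series": "0 0 0 0 0 1.6 -0.5; 0 0 0 0 0 2.3 -0.5; 0 0 0 0 1 2.4 -0.5; 0 0 0 0 3 2.4 -0.5; 0 0 0 0 5 2.4 -0.5; 0 0 0 0 7 2.4 -0.5; 0 0 0 0 9 2.4 -0.5; 0 0 0 0 10 2.4 -0.5; 0 0 0 0 10.5 2.4 -0.5; 0 0 0 0 10.5 2.4 -0.5"
}}

```text
time_s: 12.07
ee_pos: [0.4113, 0.3394, 0.1149]
eef_rot: [-1.572, 0.001, -0.001]
force: [-0.6, 0.9, -1.0]
grip_width: 0.04
```

Run:
```python
from h import *
o=get_obs(); im=camera('wrist')[:,:,::-1]; print(o['ee_pos'],o['eef_rot'],o['force'])
t=camera('top')[:,:,::-1]
b=cv2.resize(t[220:320,150:270],(480,400),interpolation=2)
cv2.imwrite('pics/w3.png',np.hstack([cv2.resize(im[60:360,200:440],(320,400)),b]))
```

```text
[0.41131677 0.33940737 0.11494651] [-1.57154300e+00  9.07795361e-04 -5.97485004e-04] [-0.59304834  0.91949773 -0.95522795]
```

View pics/w3.png

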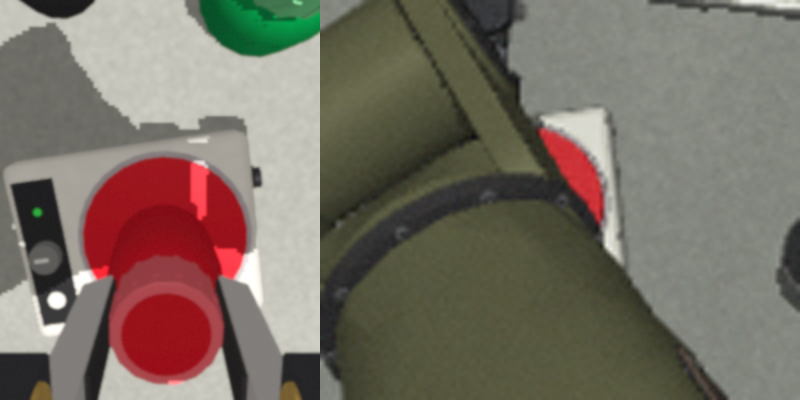

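Red is centred over the red pad in x. I lower the last 17 mm with +1 mm in y.

>>> {"name": "send_rows", "arguments": {
  "series": "0 0 0 0 0.4 0.05 -0.5; 0 0 0 0 0.8 0.1 -0.5; 0 0 0 0 1.1 0.1 -0.5; 0 0 0 0 1.3 0.1 -0.5; 0 0 0 0 1.45 0.1 -0.5; 0 0 0 0 1.55 0.1 -0.5; 0 0 0 0 1.6 0.1 -0.5; 0 0 0 0 1.65 0.1 -0.5; 0 0 0 0 1.7 0.1 -0.5; 0 0 0 0 1.73 0.1 -0.5"
}}

```text
time_s: 13.0
ee_pos: [0.4115, 0.3414, 0.0989]
eef_rot: [-1.57, -0.0, 0.0]
force: [-4.6, -0.4, 9.4]
grip_width: 0.04
```

>>> {"name": "send_rows", "arguments": {
  "series": "0 0 0 0 0 0 -0.1; 0 0 0 0 0 0 0.2; 0 0 0 0 0 0 0.4; 0 0 0 0 0 0 0.4; 0 0 0 0 -0.5 0 0.4; 0 0 0 0 -2.5 0 0.4; 0 0 0 0 -5.5 0 0.4; 0 0 0 0 -8.5 0 0.4; 0 0 0 0.6 -11 -3 0.4; 0 0 0 1.2 -12.2 -6.4 0.4"
}}

```text
time_s: 13.83
ee_pos: [0.4238, 0.2777, 0.2236]
eef_rot: [-1.569, -0.004, 0.003]
force: [1.2, -0.2, 0.3]
grip_width: 0.0656
```

>>> {"name": "send_rows", "arguments": {
  "series": "0 0 0 0.5 0 -3.4 0.4; 0 0 0 1 0 -7 0.4; 0 0 0 1.5 0 -10.6 0.4; 0 0 0 2 0 -14.2 0.4; 0 0 0 2.5 0 -17.8 0.4; 0 0 0 3 0 -21.4 0.4; 0 0 0 3.4 0 -25 0.4; 0 0 0 3.8 0 -27.8 0.4; 0 0 0 3.9 0 -28.8 0.4; 0 0 0 3.9 0 -28.8 0.4"
}}

```text
time_s: 14.67
ee_pos: [0.4625, -0.0124, 0.2204]
eef_rot: [-1.571, -0.0, -0.003]
force: [-0.7, 0.5, 0.8]
grip_width: 0.0659
```

>>> {"name": "send_rows", "arguments": {
  "series": "0 0 0 0 2 0 0.4; 0 0 0 0 4 0 0.4; 0 0 0 0 6 0 0.4; 0 0 0 0 8 0 0.4; 0 0 0 0 10 0 0.4; 0 0 0 0 11.2 0 0.4; 0 0 0 0 12 0 0.4; 0 0 0 0 12.2 0 0.4; 0 0 0 0 12.2 0 0.3; 0 0 0 0 12.2 0 0.1"
}}

```text
time_s: 15.5
ee_pos: [0.4628, -0.0104, 0.0989]
eef_rot: [-1.571, -0.001, 0.001]
force: [-0.3, -0.6, 0.9]
grip_width: 0.0575
```

Run:
```python
from h import *
T=wpose(); im=camera('wrist')[:,:,::-1]; print(T[:3,3]); c=cam('wrist',T)
print(proj(c,(.4628,-.0108,.130)),proj(c,(.469,-.0082,.034)))
t=camera('top')[:,:,::-1]
cv2.imwrite('pics/w4.png',np.hstack([im[60:460,160:480],cv2.resize(t[220:320,150:270],(480,400),interpolation=2)]))
```

```text
[ 0.46278584 -0.01044423  0.09889912]
[321.48043428 310.97094721] [330.89960935 243.7305193 ]
```

View pics/w4.png

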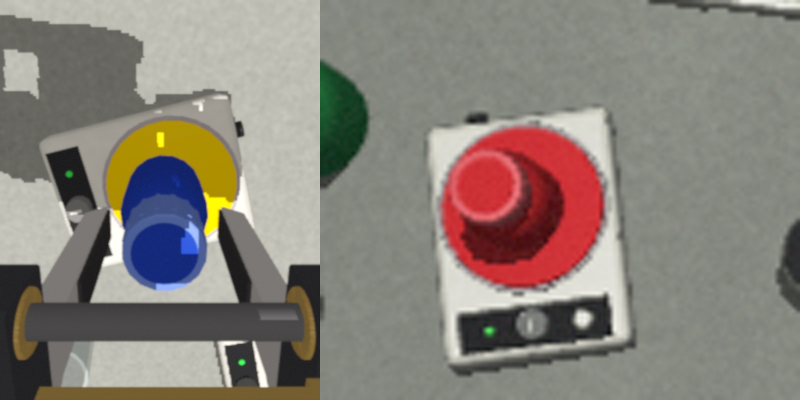

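Red stands upright, centred on its pad. The blue cap sits between the fingers. I grip and carry it to the blue pad.

>>> {"name": "send_rows", "arguments": {
  "series": "0 0 0 0 0 0 -0.3; 0 0 0 0 0 0 -0.5; 0 0 0 0 0 0 -0.5; 0 0 0 0 0 0 -0.5; 0 0 0 0 0 0 -0.5; 0 0 0 0 -0.5 0 -0.5; 0 0 0 0 -1.6 0 -0.5; 0 0 0 0 -3.4 0 -0.5; 0 0 0 0 -5.4 0 -0.5; 0 0 0 0 -7.4 0 -0.5"
}}

```text
time_s: 16.43
ee_pos: [0.462, -0.0108, 0.1729]
eef_rot: [-1.571, 0.001, 0.0]
force: [0.1, -0.1, -1.0]
grip_width: 0.0396
```

>>> {"name": "send_rows", "arguments": {
  "series": "0 0 0 0 -2 0 -0.5; 0 0 0 -0.2 -3.6 -0.8 -0.5; 0 0 0 -0.8 -4.6 -3 -0.5; 0 0 0 -1.7 -4.8 -6.3 -0.5; 0 0 0 -2.7 -4.8 -9.8 -0.5; 0 0 0 -3.6 -4.8 -13.3 -0.5; 0 0 0 -4.6 -4.8 -16.8 -0.5; 0 0 0 -5.6 -4.8 -20.3 -0.5; 0 0 0 -6.5 -4.8 -23.8 -0.5; 0 0 0 -7.5 -4.8 -27.3 -0.5"
}}

```text
time_s: 17.27
ee_pos: [0.3865, -0.2854, 0.2203]
eef_rot: [-1.571, 0.0, -0.0]
force: [1.8, 0.1, -0.8]
grip_width: 0.0398
```

>>> {"name": "send_rows", "arguments": {
  "series": "0 0 0 -0.7 0 -2.5 -0.5; 0 0 0 -1 0 -3.8 -0.5; 0 0 0 -1.1 1 -4.2 -0.5; 0 0 0 -1.1 3 -4.2 -0.5; 0 0 0 -1.1 5 -4.2 -0.5; 0 0 0 -1.1 7 -4.2 -0.5; 0 0 0 -1.1 9 -4.2 -0.5; 0 0 0 -1.1 10 -4.2 -0.5; 0 0 0 -1.1 10.5 -4.2 -0.5; 0 0 0 -1.1 10.5 -4.2 -0.5"
}}

```text
time_s: 18.1
ee_pos: [0.3765, -0.325, 0.1144]
eef_rot: [-1.57, 0.001, 0.001]
force: [-0.2, -0.7, -0.9]
grip_width: 0.0396
```

Run:
```python
from h import *
T=wpose(); im=camera('wrist')[:,:,::-1]; o=get_obs();print(T[:3,3],o['force'],o['grip_width']); c=cam('wrist',T)
print(proj(c,(.3763,-.3253,.034)))
t=camera('top')[:,:,::-1]
cv2.imwrite('pics/w5.png',np.hstack([im[60:460,160:480],cv2.resize(t[250:350,440:560],(480,400),interpolation=2)]))
```

```text
[ 0.37647589 -0.32502511  0.11444794] [-0.27136564 -0.35166905 -0.89063843] 0.03963115977286424
[322.21824168 241.00970289]
```

View pics/w5.png

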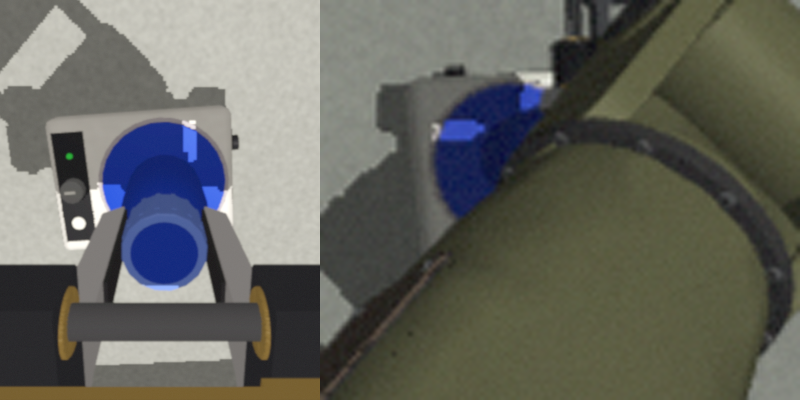

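Blue is centred over the blue pad. I lower it, release and go to the yellow bottle.

>>> {"name": "send_rows", "arguments": {
  "series": "0 0 0 0 0.4 0 -0.5; 0 0 0 0 0.8 0 -0.5; 0 0 0 0 1.1 0 -0.5; 0 0 0 0 1.3 0 -0.5; 0 0 0 0 1.45 0 -0.5; 0 0 0 0 1.55 0 -0.5; 0 0 0 0 1.6 0 -0.5; 0 0 0 0 1.65 0 -0.5; 0 0 0 0 1.7 0 -0.5; 0 0 0 0 1.7 0 -0.5"
}}

```text
time_s: 19.03
ee_pos: [0.3765, -0.3259, 0.0985]
eef_rot: [-1.571, -0.0, 0.0]
force: [0.5, 0.5, 3.3]
grip_width: 0.0396
```

>>> {"name": "send_rows", "arguments": {
  "series": "0 0 0 0 0 0 -0.1; 0 0 0 0 0 0 0.2; 0 0 0 0 0 0 0.4; 0 0 0 0 0 0 0.4; 0 0 0 0 -0.5 0 0.4; 0 0 0 0 -2.5 0 0.4; 0 0 0 0 -5.5 0 0.4; 0 0 0 0 -8.5 0 0.4; 0 0 0 0 -11 0 0.4; 0 0 0 0 -12.2 0 0.4"
}}

```text
time_s: 19.87
ee_pos: [0.377, -0.3264, 0.2239]
eef_rot: [-1.574, -0.003, 0.0]
force: [0.2, -0.7, -0.3]
grip_width: 0.0656
```

>>> {"name": "send_rows", "arguments": {
  "series": "0 0 0 2 0 1.3 0.4; 0 0 0 5 0 3.3 0.4; 0 0 0 8 0 5.2 0.4; 0 0 0 11 0 7.2 0.4; 0 0 0 14 0 9.1 0.4; 0 0 0 17 0 11.1 0.4; 0 0 0 20 0 13 0.4; 0 0 0 21.6 0 14.1 0.4; 0 0 0 22 0 14.3 0.4; 0 0 0 22 0 14.3 0.4"
}}

```text
time_s: 20.7
ee_pos: [0.5968, -0.1822, 0.2198]
eef_rot: [-1.571, 0.001, 0.002]
force: [-0.1, -0.4, 0.3]
grip_width: 0.0657
```

Run:
```python
from h import *
T=wpose(); im=camera('wrist')[:,:,::-1]; o=get_obs();print(T[:3,3],o['force'],o['grip_width']); c=cam('wrist',T)
print(proj(c,(.5965,-.1816,.130)),proj(c,(.601,-.174,.034)))
t=camera('top')[:,:,::-1]
cv2.imwrite('pics/w6.png',np.hstack([im[60:460,160:480],cv2.resize(t[250:350,440:560],(480,400),interpolation=2)]))
```

```text
[ 0.59684461 -0.1821714   0.21983996] [-0.46810595 -1.32067867 -0.43562309] 0.06578743798360395
[322.01319668 236.44061118] [326.87542815 204.01384189]
```

View pics/w6.png

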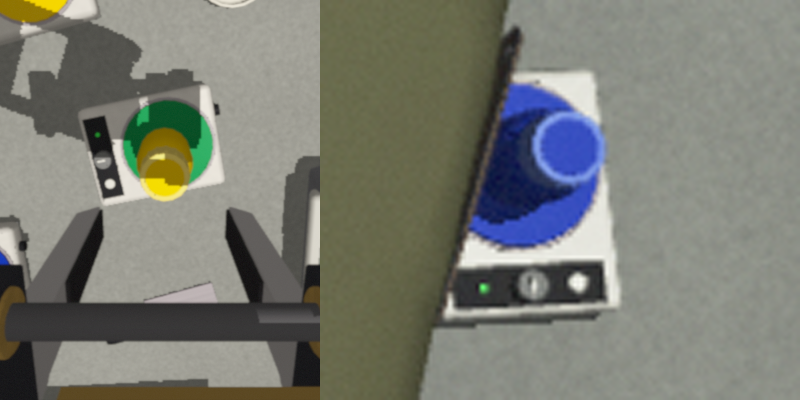

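Blue is on its pad. The yellow cap at (325,234) is about 2 mm off the prediction, so I shift +1 mm in x and y and grip.

>>> {"name": "send_rows", "arguments": {
  "series": "0 0 0 0.1 2 0.1 0.4; 0 0 0 0.1 4 0.1 0.4; 0 0 0 0.1 6 0.1 0.4; 0 0 0 0.1 8 0.1 0.4; 0 0 0 0.1 10 0.1 0.4; 0 0 0 0.1 11.2 0.1 0.4; 0 0 0 0.1 12 0.1 0.4; 0 0 0 0.1 12.2 0.1 0.4; 0 0 0 0.1 12.2 0.1 0.3; 0 0 0 0.1 12.2 0.1 0.1"
}}

```text
time_s: 21.63
ee_pos: [0.5978, -0.1822, 0.0993]
eef_rot: [-1.571, -0.001, -0.0]
force: [-0.3, -0.5, -0.2]
grip_width: 0.0577
```

>>> {"name": "send_rows", "arguments": {
  "series": "0 0 0 0 0 0 -0.3; 0 0 0 0 0 0 -0.5; 0 0 0 0 0 0 -0.5; 0 0 0 0 0 0 -0.5; 0 0 0 0 0 0 -0.5; 0 0 0 0 -0.5 0 -0.5; 0 0 0 0 -1.6 0 -0.5; 0 0 0 0 -3.4 0 -0.5; 0 0 0 0 -5.4 0 -0.5; 0 0 0 0 -7.4 0 -0.5"
}}

```text
time_s: 22.47
ee_pos: [0.5973, -0.1817, 0.1736]
eef_rot: [-1.571, 0.0, 0.0]
force: [-0.2, -0.4, -1.9]
grip_width: 0.0393
```

>>> {"name": "send_rows", "arguments": {
  "series": "0 0 0 0 -2 0 -0.5; 0 0 0 -0.4 -3.6 0.6 -0.5; 0 0 0 -1.5 -4.6 2 -0.5; 0 0 0 -3.3 -4.8 4.5 -0.5; 0 0 0 -5.4 -4.8 7.3 -0.5; 0 0 0 -7.5 -4.8 10.1 -0.5; 0 0 0 -9.6 -4.8 12.9 -0.5; 0 0 0 -11.4 -4.8 15.4 -0.5; 0 0 0 -12.5 -4.8 16.8 -0.5; 0 0 0 -12.8 -4.8 17.3 -0.5"
}}

```text
time_s: 23.3
ee_pos: [0.4682, -0.0072, 0.2213]
eef_rot: [-1.571, -0.001, 0.002]
force: [0.6, 0.1, -0.8]
grip_width: 0.0397
```

>>> {"name": "send_rows", "arguments": {
  "series": "0 0 0 0 0 0 -0.5; 0 0 0 0 1 0 -0.5; 0 0 0 0 3 0 -0.5; 0 0 0 0 5 0 -0.5; 0 0 0 0 7 0 -0.5; 0 0 0 0 9 0 -0.5; 0 0 0 0 10 0 -0.5; 0 0 0 0 10.5 0 -0.5; 0 0 0 0 10.5 0 -0.5; 0 0 0 0 10.5 0 -0.5"
}}

```text
time_s: 24.13
ee_pos: [0.4699, -0.0092, 0.1156]
eef_rot: [-1.571, -0.0, -0.0]
force: [0.9, -0.6, -1.0]
grip_width: 0.0392
```

Run:
```python
from h import *
T=wpose(); im=camera('wrist')[:,:,::-1]; o=get_obs();print(T[:3,3],o['force'],o['grip_width']); c=cam('wrist',T)
print(proj(c,(.469,-.0082,.034)))
t=camera('top')[:,:,::-1]
cv2.imwrite('pics/w7.png',np.hstack([im[60:460,160:480],cv2.resize(t[140:240,370:490],(480,400),interpolation=2)]))
```

```text
[ 0.46989946 -0.00918641  0.11561596] [ 0.44782882 -0.24799467 -1.15834115] 0.0394849508551762
[321.10465551 238.85633354]
```

View pics/w7.png

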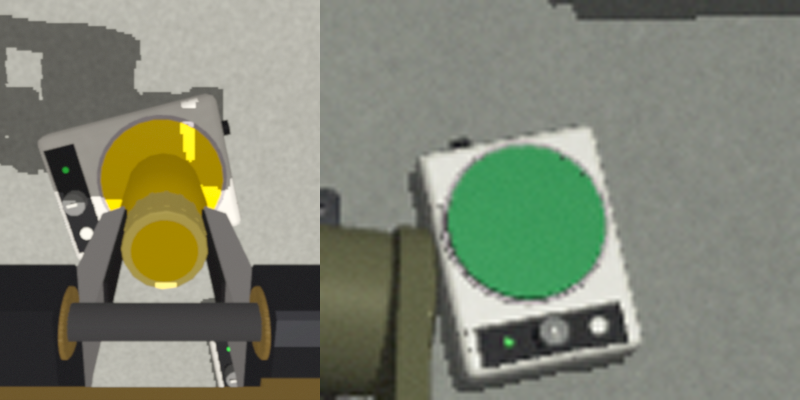

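Yellow is about 1 mm right of pad centre. I correct, lower, release and return to green on the tray.

>>> {"name": "send_rows", "arguments": {
  "series": "0 0 0 -0.1 0.4 0.05 -0.5; 0 0 0 -0.1 0.8 0.05 -0.5; 0 0 0 -0.1 1.1 0.05 -0.5; 0 0 0 -0.1 1.3 0.05 -0.5; 0 0 0 -0.1 1.45 0.05 -0.5; 0 0 0 -0.1 1.55 0.05 -0.5; 0 0 0 -0.1 1.6 0.05 -0.5; 0 0 0 -0.1 1.65 0.05 -0.5; 0 0 0 -0.1 1.7 0.05 -0.5; 0 0 0 -0.1 1.7 0.05 -0.5"
}}

```text
time_s: 25.07
ee_pos: [0.4685, -0.0084, 0.0987]
eef_rot: [-1.571, -0.0, 0.0]
force: [-3.8, 0.3, 6.1]
grip_width: 0.0396
```

>>> {"name": "send_rows", "arguments": {
  "series": "0 0 0 0 0 0 -0.1; 0 0 0 0 0 0 0.2; 0 0 0 0 0 0 0.4; 0 0 0 0 0 0 0.4; 0 0 0 0 -0.5 0 0.4; 0 0 0 0 -2.5 0 0.4; 0 0 0 0 -5.5 0 0.4; 0 0 0 0 -8.5 0 0.4; 0 0 0 0 -11 0 0.4; 0 0 0 0 -12.2 0 0.4"
}}

```text
time_s: 25.9
ee_pos: [0.4692, -0.0084, 0.2238]
eef_rot: [-1.571, -0.004, 0.0]
force: [-0.2, -0.6, 0.6]
grip_width: 0.0656
```

>>> {"name": "send_rows", "arguments": {
  "series": "0 0 0 1 0 1.7 0.4; 0 0 0 3 0 5 0.4; 0 0 0 5 0 8.4 0.4; 0 0 0 7 0 11.8 0.4; 0 0 0 9 0 15.2 0.4; 0 0 0 11 0 18.6 0.4; 0 0 0 12.4 0 20.8 0.4; 0 0 0 12.9 0 21.6 0.4; 0 0 0 12.9 0 21.6 0.4; 0 0 0 12.9 0 21.6 0.4"
}}

```text
time_s: 26.73
ee_pos: [0.5971, 0.2072, 0.22]
eef_rot: [-1.571, 0.001, 0.0]
force: [0.1, -1.0, 0.8]
grip_width: 0.0654
```

Run:
```python
from h import *
T=wpose(); im=camera('wrist')[:,:,::-1]; o=get_obs();print(T[:3,3],o['force'],o['grip_width']); c=cam('wrist',T)
print(proj(c,(.5975,.2071,.104))); print('green pad',ray(cam('top'),(421,195),.034))
t=camera('top')[:,:,::-1]
cv2.imwrite('pics/w8.png',np.hstack([im[60:460,160:480],cv2.resize(t[210:310,290:410],(480,400),interpolation=2)]))
```

```text
[0.5970923  0.20717251 0.21998064] [ 0.15338611 -0.45840504 -0.07403894] 0.06542899766939998
[323.05766472 228.72254235]
green pad [ 0.60039814 -0.1738343   0.034     ]
```

View pics/w8.png

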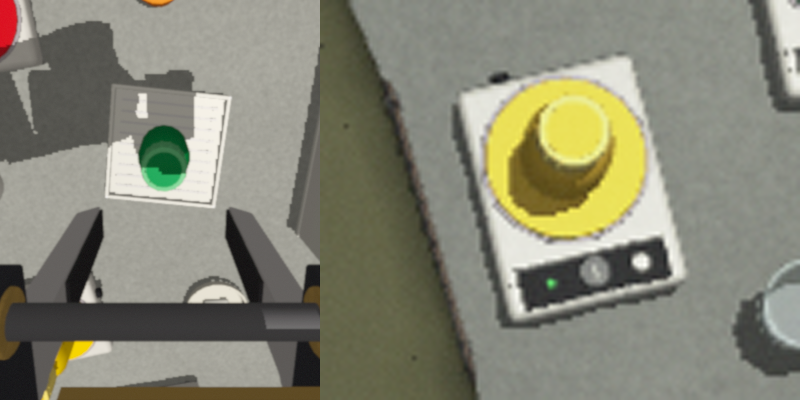

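Yellow is on its pad; the green cap is as predicted. I descend, grip and carry it to the green pad.

>>> {"name": "send_rows", "arguments": {
  "series": "0 0 0 0 2.5 0 0.4; 0 0 0 0 5 0 0.4; 0 0 0 0 7.5 0 0.4; 0 0 0 0 10 0 0.4; 0 0 0 0 12.2 0 0.4; 0 0 0 0 13.8 0 0.4; 0 0 0 0 14.5 0 0.4; 0 0 0 0 14.7 0 0.4; 0 0 0 0 14.7 0 0.3; 0 0 0 0 14.7 0 0.1"
}}

```text
time_s: 27.67
ee_pos: [0.5979, 0.2075, 0.0746]
eef_rot: [-1.57, -0.002, -0.0]
force: [0.3, -0.1, 0.9]
grip_width: 0.0575
```

>>> {"name": "send_rows", "arguments": {
  "series": "0 0 0 0 0 0 -0.3; 0 0 0 0 0 0 -0.5; 0 0 0 0 0 0 -0.5; 0 0 0 0 0 0 -0.5; 0 0 0 0 0 0 -0.5; 0 0 0 0 -0.5 0 -0.5; 0 0 0 0 -1.6 0 -0.5; 0 0 0 0 -3.4 0 -0.5; 0 0 0 0 -5.4 0 -0.5; 0 0 0 0 -7.4 0 -0.5"
}}

```text
time_s: 28.5
ee_pos: [0.5972, 0.2076, 0.1485]
eef_rot: [-1.571, 0.0, 0.0]
force: [-0.0, 0.6, -2.1]
grip_width: 0.0398
```

>>> {"name": "send_rows", "arguments": {
  "series": "0 0 0 0 -2 0 -0.5; 0 0 0 0 -4 -0.6 -0.5; 0 0 0 0 -5.8 -2 -0.5; 0 0 0 0 -7 -4.5 -0.5; 0 0 0 0 -7.3 -7.7 -0.5; 0 0 0 0.1 -7.3 -11.2 -0.5; 0 0 0 0.1 -7.3 -14.7 -0.5; 0 0 0 0.2 -7.3 -18.2 -0.5; 0 0 0 0.2 -7.3 -21.7 -0.5; 0 0 0 0.3 -7.3 -25.2 -0.5"
}}

```text
time_s: 29.33
ee_pos: [0.6, -0.046, 0.221]
eef_rot: [-1.571, -0.0, 0.0]
force: [0.1, -0.1, -1.9]
grip_width: 0.0396
```

>>> {"name": "send_rows", "arguments": {
  "series": "0 0 0 0 0 -3.5 -0.5; 0 0 0 0 0 -7 -0.5; 0 0 0 0 0 -10 -0.5; 0 0 0 0 0 -12.2 -0.5; 0 0 0 0 0.8 -12.9 -0.5; 0 0 0 0 2.8 -12.9 -0.5; 0 0 0 0 5.3 -12.9 -0.5; 0 0 0 0 8 -12.9 -0.5; 0 0 0 0 9.8 -12.9 -0.5; 0 0 0 0 10.5 -12.9 -0.5"
}}

```text
time_s: 30.17
ee_pos: [0.5992, -0.1723, 0.1122]
eef_rot: [-1.569, 0.004, 0.001]
force: [-0.2, 0.2, -3.1]
grip_width: 0.0397
```

Run:
```python
from h import *
camera('top');T=wpose(); im=camera('wrist')[:,:,::-1]; o=get_obs();print(T[:3,3],o['force'],o['grip_width']); c=cam('wrist',T)
print(proj(c,(.601,-.174,.034)))
cv2.imwrite('pics/w9.png',im[60:460,160:480])
```

```text
[ 0.59939793 -0.17239435  0.11243439] [-0.1032016   0.22224854 -1.61231742] 0.03958478848153494
[324.87060946 243.50761273]
```

View pics/w9.png

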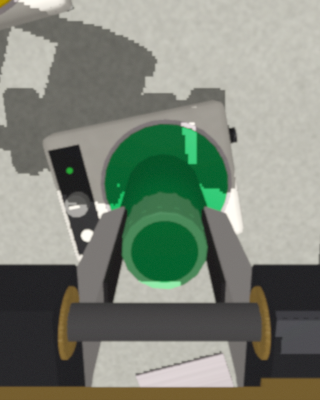

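Green is nearly centred; +1 mm in x, then lower.

>>> {"name": "send_rows", "arguments": {
  "series": "0 0 0 0.1 0.4 0 -0.5; 0 0 0 0.1 0.7 0 -0.5; 0 0 0 0.1 1 0 -0.5; 0 0 0 0.1 1.2 0 -0.5; 0 0 0 0.1 1.35 0 -0.5; 0 0 0 0.1 1.45 0 -0.5; 0 0 0 0.1 1.5 0 -0.5; 0 0 0 0.1 1.55 0 -0.5; 0 0 0 0.1 1.6 0 -0.5; 0 0 0 0.1 1.6 0 -0.5"
}}

```text
time_s: 31.1
ee_pos: [0.6015, -0.1735, 0.0999]
eef_rot: [-1.571, -0.001, 0.0]
force: [-2.4, 1.5, 5.2]
grip_width: 0.0395
```

Run:
```python
from h import *
for i in range(4): camera('top'); o=get_obs(); print(o['ee_pos'].round(4),o['force'].round(2))
```

```text
[ 0.6015 -0.1735  0.0998] [-3.56 -0.11  5.78]
[ 0.6015 -0.1735  0.0998] [-3.16 -0.69  5.51]
[ 0.6015 -0.1735  0.0999] [-3.09  0.38  5.89]
[ 0.6015 -0.1735  0.0999] [-3.04  0.39  6.38]
```

In contact (about 7 N). I release, rise and back away so the top camera can see all pads.

>>> {"name": "send_rows", "arguments": {
  "series": "0 0 0 0 0 0 -0.1; 0 0 0 0 0 0 0.2; 0 0 0 0 0 0 0.4; 0 0 0 0 0 0 0.4; 0 0 0 0 -0.5 0 0.4; 0 0 0 0 -2.5 0 0.4; 0 0 0 0 -5.5 0 0.4; 0 0 0 0 -8.5 0 0.4; 0 0 0 0 -11 0 0.4; 0 0 0 0 -12.5 0 0.4"
}}

```text
time_s: 32.13
ee_pos: [0.602, -0.1735, 0.2279]
eef_rot: [-1.572, -0.004, 0.0]
force: [-0.8, -0.2, 0.8]
grip_width: 0.0657
```

>>> {"name": "send_rows", "arguments": {
  "series": "0 0 0 -1 -1 2 0.4; 0 0 0 -3.5 -2 4 0.4; 0 0 0 -6.5 -3 6 0.4; 0 0 0 -9.5 -4 8 0.4; 0 0 0 -12.5 -5 9 0.4; 0 0 0 -15.5 -6 9.5 0.4; 0 0 0 -18.5 -7 10 0.4; 0 0 0 -20 -8 10 0.4; 0 0 0 -20 -8 10 0.4; 0 0 0 -20 -8 10 0.4"
}}

```text
time_s: 32.97
ee_pos: [0.4015, -0.0734, 0.3051]
eef_rot: [-1.571, -0.002, -0.0]
force: [0.6, -0.8, 0.8]
grip_width: 0.066
```

Run:
```python
from h import *
print(get_obs()['ee_pos']); im=camera('top')[:,:,::-1].copy(); cv2.imwrite('pics/top9.png',im)
cv2.imwrite('pics/o9.png',ortho(im,cam('top'),.034,.28,.74,-.38,.42,1000)); cv2.imwrite('pics/side9.png',camera('side')[:,:,::-1])
```

```text
[ 0.4014939  -0.07340327  0.3050679 ]
```

View pics/o9.png

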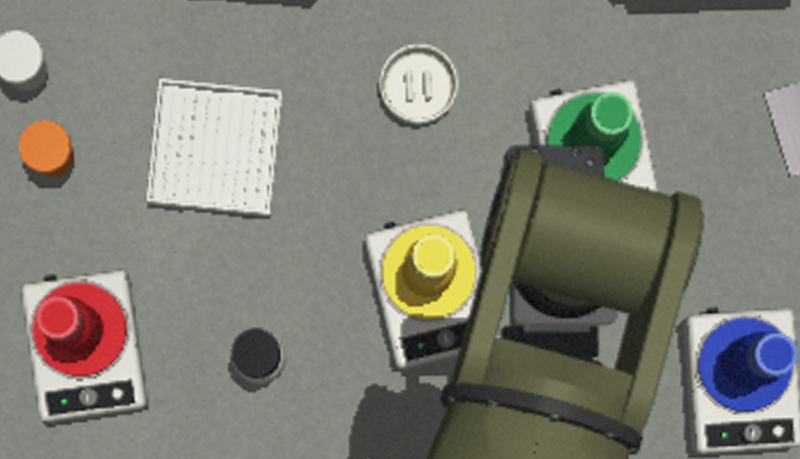

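View pics/side9.png

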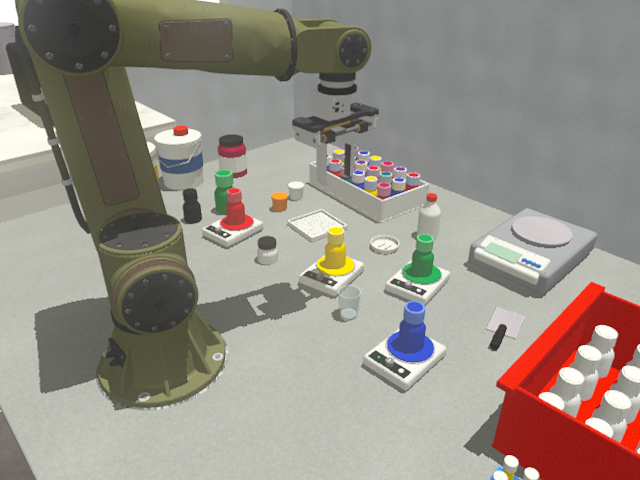

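All four bottles stand upright on matching pads (side: red 235,208; yellow 335,250; green 424,257; blue 412,330) and the beaker is unmoved at (349,303). I'll do a quick numeric check, then hand in.

Run:
```python
from h import *
c=cam('top'); O=lambda u,v:np.array([.74-v/1000,.42-u/1000,.034])
P=dict(red=(.411,.341),yellow=(.4685,-.0082),green=(.6005,-.174),blue=(.376,-.3253)); ok=1
for n,k in dict(red=(59,317),yellow=(434,256),green=(610,113),blue=(776,354)).items():
    e=ray(c,proj(c,O(*k)),.13)[:2]-P[n]; print(n,(e*1000).round(1)); ok&=np.hypot(*e)<.006
if ok: print(hand_in())
```

```text
red [-0.2 -1. ]
yellow [-1.   0.2]
green [-0.3  2.6]
blue [ 0.5 -0.1]
the job is handed in; nothing more can be done
None
```

All four bottles are on the stirrers of their own colour, upright, and the job is handed in after about 33 s of the 128 s allowed. I parked the small green bottle in the middle of the drip tray, then moved red, blue and yellow to their stirrers, and green last.

- **Position:** in the last top picture each cap lies within 3 mm of its pad's centre. Red is 1.0 mm off, yellow 1.0, blue 0.5 and green 2.6. That check uses the same camera I measured the pads with, whose calibration is good to about 2 mm. In that picture the arm hid part of the green pad, so I used the pad position measured earlier.
- **Set-downs:** the measured vertical force as the bottles touched down was at most about 10 N.
- **Surroundings:** in the last side picture the beaker is where it was at the start, and I saw nothing else disturbed. The gripper was open and clear of everything at hand-in.

No check failed.

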